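# Find the concealed catch of a desk tidy and open its hidden drawer

## Task

Somebody may have forgotten something in the hidden drawer of the wooden desk tidy. Feel along the slatted floor of its pen tray for the section that gives way, press that section down until the drawer springs out, then pull the drawer fully open and let go. Work with a light touch, as the thin slats crack under a hard push, and do not disturb the remote control or the mug.

Things in the scene. Friction and masses are not known exactly. Their poses are not given: they have to be found in the camera images.
- tidy: Wooden desk tidy, fixed: 180 deep (x), 440 wide (y), 66 high. Origin: centre of its underside, on the table; x from the drawer front to the back, y left, z up. Front: deck 52 high, rim 58. Back: pen tray between end blocks 66 high. Under the deck a hidden drawer, flush front, no handle, locked by a spring catch. Keep every push or grip on the tidy below 35 N.
- tray_mid (a point): Middle of the pen tray's floor, on its slats: 55 mm behind and 50 mm above the tidy's origin. Tray inside: 200 mm along the tidy's y, 50 mm in x; front wall 10, back wall 16 mm above the floor. All cross slats look alike, but one section of four (40 mm along y, full width) is the catch; its middle lies anywhere up to 58 mm to either side of this point. The rest is rigid.
- tray_left (a point): Left end (tidy's +y) of the tray's floor, on the slats, mid-width, 100 mm from tray_mid. Feel of the catch section wherever it lies: it moves straight down, level; yields from 1 N and sinks 6 mm by about 2.5 N into a recess whose ends stop sideways sliding; then it meets the catch and takes 5 to 10 N; the drawer lets go at 10 to 11 mm; stop at 14 mm. Freed, it springs back up.
- tray_right (a point): Right end (tidy's -y) of the tray's floor, on the slats, mid-width, 100 mm from tray_mid; the end block rises 16 mm above it.
- drawer (a joint): Opening of the hidden drawer, m: 0 locked shut, 0.09 at its stop. Let go by the catch, it springs out to about 0.06 by itself and stays there; it then slides with about 1 N and stays where it is left.
- drawer_edge (a point): Middle of the top edge of the drawer's front panel; moves with the drawer towards the tidy's -x. Shut: 85 mm in front of the tidy's origin, 45 mm high. Panel 10 mm thick (5 to each side of this point), 300 mm wide; the drawer's floor behind it is 14 mm above the table. Sprung out, about 45 mm is open between panel and deck: put fingers in from above and pull, or pinch the panel.
- remote: Black remote control, 173x45x19 mm, lying along the left half of the tidy's deck; origin: middle of its underside.
- mug_tea: White mug, 92 mm wide, 95 mm high, standing to the right of the tidy's drawer; origin: centre of its foot.

How it is judged:
By the outcome, as a careful person would: the job done as asked, in the order asked, and still so for the second after the job is handed in, with the robot touching nothing.
It also fails if it takes over 58 s, if anything falls off the work surface, if the arm or the gripper's body presses on something with over 40 N, if the wrist force passes 120 N, or if a joint passes its speed limit or range.

## Robot

A 6-joint arm with a two-finger parallel gripper is mounted at the origin on a cart in front of the work surface, level with it; the furniture and walls round the work are solid. World frame = base frame: x ahead of the robot, y to its left, z up, the work surface at z = 0. Lengths are in mm, angles in rad, forces in N, time in s.
With the tool pointing down it reaches from about 350 to 875 mm from the base axis. Payload 4.2 kg.
Tool frame: the origin (TCP) lies at the very end of the fingers, on their centre line; the grasp point (between the pads) lies 19 mm behind it; z points along the fingers, y is the line along which they close (so a half turn about z gives the same grasp; the last joint's range is limited). The gripper opens to 85 mm and grips with 20 to 120 N. Pads are 22 mm wide; open, the fingers measure 114 mm over their backs; the gripper's body (76 mm by 85 mm) begins 54 mm behind the grasp point. The pads swing forward as they close: fully open they stand 13 mm farther back than shut.
Start: joints at [1.412, 0.385, 0.008, 0, -1.194, -0.259], TCP at [253.561, 571.232, 231.312] pointing down, gripper open.
Joint ranges: [-3.14, 3.14], [-1.21, 2.06], [-1.07, 1.41], [-3.16, 2.05], [-2.99, -0.16], [-3.1, 3.1]. Speed limits (rad/s): [2.79, 2.79, 3.14, 3.14, 3.14, 3.14].

## Interface

Orientations are given as a unit quaternion [x, y, z, w].
In Python, from bench import arm, viewer gives the robot as it stands. The module is installed in compiled form; this text tells all that it offers.
- The arm moves only by the shell command python3 -m jog 'ROWS' [OPENING]. ROWS is rows parted by semicolons, their numbers by spaces, 1 to 10 of them, each of 6 numbers: dx, dy, dz in mm, then a rotation vector rx, ry, rz in rad; each row is the pose to reach, as a shift and turn from the pose commanded when the command began, along the tool's axes at that moment; what a row does not reach only later rows make up. A row lasts 1/10 s, in which the tool goes at most 50 mm and 0.15 rad, less where a joint would pass 70% of its speed; a pose out of reach is approached as far as the arm can. OPENING is the finger opening in mm, set as the command begins (- or left out keeps the last). The fingers move at their own pace and stop on an object; the grip force is fixed at half the most. Time passes only in rows, so rows that do not move let the fingers close. It prints the time, the measured TCP pose, the force, the opening and the grip force at its end.
- arm.read_state(): the state, without advancing time (a new reading comes with each control period).
- viewer.get_image(name): name is "scene" or "top"; returns (picture, depth): 384x512x3 uint8, blue, green, red; 384x512 float32, mm along the optical axis (not along the pixel's ray), 0 where there is no reading.
- viewer.get_calibration(name): a dict with "K" (3x3 intrinsics, pixels), "rvec" (rotation vector, rad) and "tvec" (3), from world to camera coordinates, as OpenCV has them. Camera axes: x right, y down, z forward; pixel columns grow to the right and rows downward; lengths in mm; the calibration is good to about 2 mm. A picture is of the moment at which its call begins. get_calibration takes no time and is no camera call.
- arm.job_done(): hands the job in; it is judged then, once.
The state is a dict: "clock": time; "joints": joint angles; "joint_vel": joint speeds; "joint_efforts": joint torques, N m; "position": TCP position; "ee_rot": TCP orientation; "contact_force": force on the tool from outside, world axes, zero at the start; "wrist_torque": the same for the moment, N m; "gripper_width": finger opening in mm; "grasp_force": force on a finger pad.
Only numpy, scipy, OpenCV 4.12 (cv2) and the standard library are available. Lean on these libraries where they do the work, as an engineer would, in place of code of your own. Each camera call takes 0.05 s, during which the arm holds its last target. There are 200 camera calls.

## Working session

There is one attempt and no reset: what is moved stays moved. The work goes in short steps, Python scripts to look and compute and a shell command to move; the robot and the scene stay as the last step left them, time stands still between calls to the robot, and variables do not carry over. Pictures are saved under pics/ and viewed, at most 10 in all, crops included, and the job is handed in when it is done.

```bash
mkdir -p pics
cat > h.py <<'E'
import numpy as np,cv2
from bench import arm,viewer
def cal(n):
    c=viewer.get_calibration(n);K=np.array(c["K"],float);R=cv2.Rodrigues(np.array(c["rvec"],float))[0];return K,R,np.array(c["tvec"],float).reshape(3)
def w(n,u,v,d):
    K,R,t=cal(n);return R.T@(d*np.linalg.inv(K)@[u,v,1]-t)
def cloud(n,dep):
    K,R,t=cal(n);v,u=np.mgrid[:384,:512];p=np.stack([u,v,np.ones_like(u)],-1)@np.linalg.inv(K).T*dep[...,None]
    return (p-t)@R
def onz(n,u,v,z):
    K,R,t=cal(n);o=-R.T@t;r=R.T@np.linalg.inv(K)@[u,v,1];return o+r*(z-o[2])/r[2]
E
python3 - <<'E'
from h import *
for n in("top","scene"):
    p,d=viewer.get_image(n);cv2.imwrite(f"pics/{n}0.png",cv2.resize(p,(800,600)));np.savez(n+"0.npz",p=p,d=d)
print(arm.read_state())
E
```

```text
{'clock': 0.1, 'joints': array([ 1.41158264e+00,  3.85511496e-01,  6.76526969e-03, -4.47972486e-04,
       -1.19402472e+00, -2.58610022e-01]), 'joint_vel': array([-0.00237807, -0.00276921,  0.00300823,  0.00156346,  0.00031726,
       -0.00032435]), 'joint_efforts': array([ 5.26293425e-04, -3.93318272e+01,  1.88930404e+01,  4.19804335e+00,
       -2.58259141e-03,  3.99735498e-06]), 'position': array([253.37029783, 570.76246799, 230.31092958]), 'ee_rot': array([ 9.78239535e-01, -2.07476247e-01, -1.58889504e-04,  9.96431669e-04]), 'contact_force': array([-1.28572765, -0.43801355,  0.76457189]), 'wrist_torque': array([-0.02135783,  0.01686304,  0.04135424]), 'grasp_force': 0.0, 'gripper_width': 85.55255951292484}
```

View pics/top0.png

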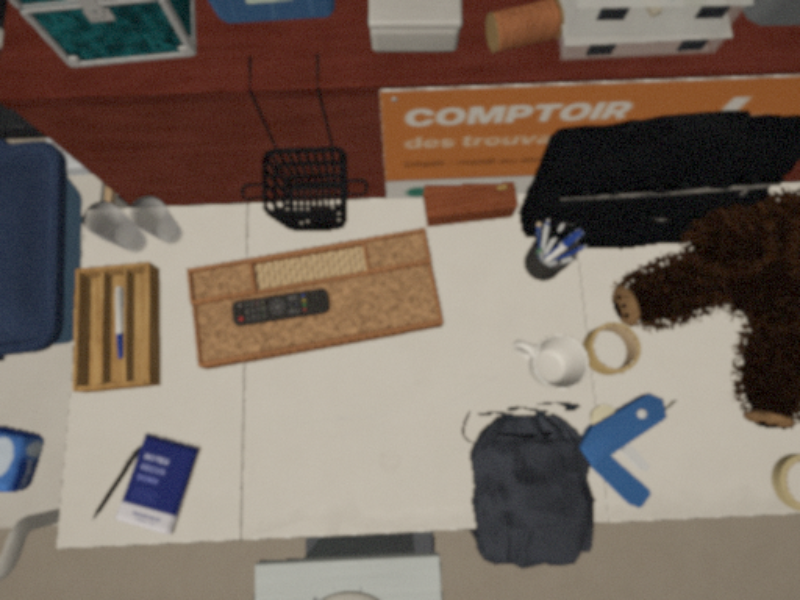

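View pics/scene0.png

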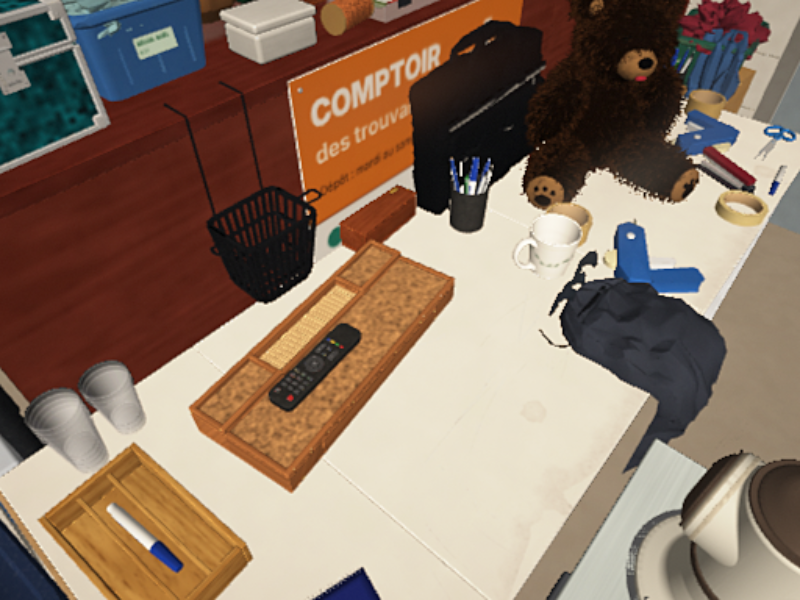

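Top view: the tidy has front corners at about (200,367) and (442,325) and back corners at about (188,268) and (427,230), with the tray at 255–367 × 245–290. The remote is at (281,307) and the mug at (557,360). The scene view agrees. Next I'll enlarge the tidy.

Run:
```python
from h import *
f=np.load("top0.npz");p,d=f["p"],f["d"]
c=p[135:245,110:295];cv2.imwrite("pics/c1.png",cv2.resize(c,None,fx=4.3,fy=4.3,interpolation=cv2.INTER_CUBIC))
P=cloud("top",d)
s=800/512
for n,u,v in [("FL",203,363),("FR",439,322),("BL",192,272),("BR",424,234),("deckmid",330,320),("tray",310,267),("remote",281,307),("mug",557,360),("table",330,420)]:
    print(n,P[int(v/s),int(u/s)].round(1))
m=(P[...,2]>45)&(P[...,2]<75)&(d>0)
m[:130]=0;m[240:]=0;m[:,:115]=0;m[:,290:]=0
n,l,st,ce=cv2.connectedComponentsWithStats(m.astype(np.uint8));k=1+np.argmax(st[1:,4])
q=P[l==k];r=cv2.minAreaRect(q[:,:2].astype(np.float32));print(len(q),r,cv2.boxPoints(r))
```

```text
FL [491.7 241.4  57.1]
FR [ 546.  -175.9   57.7]
BL [657.1 266.2  59.7]
BR [ 711.4 -159.    66.6]
deckmid [560.7  16.4  54.6]
tray [662.5  52.7  50.7]
remote [584.3 102.8  68.5]
mug [ 475.2 -394.3   10.2]
table [386.6  25.9  -0.4]
9970 ((604.4655151367188, 44.96478271484375), (182.23614501953125, 441.0771789550781), 7.999601364135742) [[ 483.54257  250.67677]
 [ 544.92566 -186.10832]
 [ 725.3884  -160.74721]
 [ 664.0054   276.0379 ]]
```

View pics/c1.png

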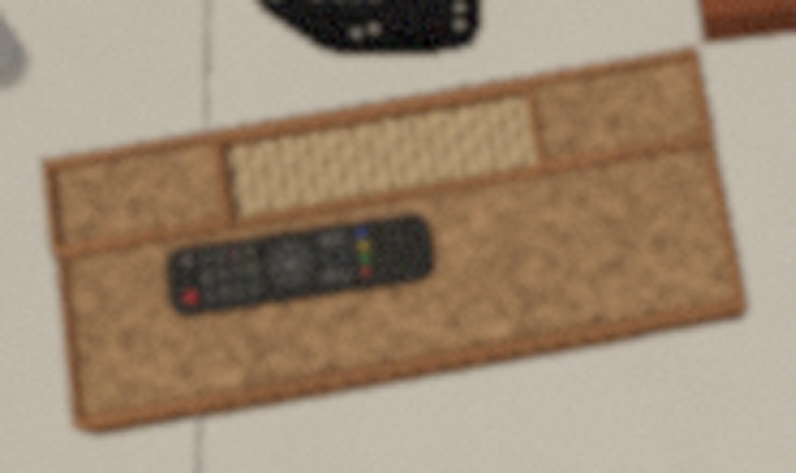

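```bash
cat >> h.py <<'E'
C=np.array([604.5,45.,0]);a=0.1396
X=np.array([np.cos(a),np.sin(a),0]);Y=np.array([-np.sin(a),np.cos(a),0])
def T(x,y,z): return C+x*X+y*Y+[0,0,z]
E
python3 - <<'E'
from h import *
from scipy.spatial.transform import Rotation as Ro
for n in("top","scene"):
    f=np.load(n+"0.npz");P=cloud(n,f["d"]);Q=(P-C);x=Q@X;y=Q@Y;z=P[...,2]
    m=(f["d"]>0)&(x>30)&(x<230)&(abs(y)<250)&(z>80)
    for lo in range(40,240,30):
        k=m&(x>=lo)&(x<lo+30)
        if k.sum()>5: print(n,lo,k.sum(),"y",y[k].min().round(),y[k].max().round(),"z",z[k].min().round(),z[k].max().round())
    if n=="top":
        k=(f["d"]>0)&(x>-85)&(x<85)&(abs(y)<220)
        for nm,kk in(("tray",k&(abs(x-55)<18)&(abs(y)<90)),("deck",k&(x>-65)&(x<20)&(y<-60))): print(nm,np.median(z[kk]))
R=Ro.from_quat([0.97824,-0.20748,0,0])
t=T(55,51,75);print(t,R.inv().apply(t-np.array([253.56,571.23,231.31])))
E
```

```text
top 70 250 y -90.0 26.0 z 124.0 218.0
top 100 483 y -127.0 41.0 z 80.0 218.0
top 130 325 y -123.0 71.0 z 82.0 219.0
top 160 3055 y -250.0 250.0 z 80.0 375.0
top 190 6713 y -250.0 250.0 z 80.0 432.0
top 220 3040 y -250.0 151.0 z 81.0 434.0
tray 50.41313324860258
deck 53.4820341321461
scene 70 439 y -90.0 29.0 z 116.0 215.0
scene 100 1076 y -126.0 61.0 z 82.0 218.0
scene 130 436 y -122.0 71.0 z 82.0 217.0
scene 160 3288 y -250.0 250.0 z 80.0 372.0
scene 190 8147 y -250.0 250.0 z 80.0 431.0
scene 220 4525 y -250.0 159.0 z 80.0 432.0
[651.86844751 103.15694439  75.        ] [554.0206131  266.08864126 156.31      ]
```

Run:
```python
from h import *
for n in("top","scene"):
    f=np.load(n+"0.npz");P=cloud(n,f["d"]);Q=(P-C);x=Q@X;y=Q@Y;z=P[...,2]
    m=(f["d"]>0)&(x>30)&(x<135)&(abs(y)<140)&(z>80)
    for lo in range(80,225,20):
        k=m&(z>=lo)&(z<lo+20)
        if k.sum()>5: print(n,"z",lo,k.sum(),"x min/1%/5%",np.percentile(x[k],[0,1,5]).round(),"y",y[k].min().round(),y[k].max().round())
```

```text
top z 80 81 x min/1%/5% [104. 105. 107.] y -77.0 17.0
top z 100 52 x min/1%/5% [101. 102. 103.] y -82.0 25.0
top z 120 81 x min/1%/5% [ 98.  99. 100.] y -83.0 28.0
top z 140 42 x min/1%/5% [94. 95. 96.] y -85.0 28.0
top z 160 127 x min/1%/5% [92. 92. 93.] y -87.0 32.0
top z 180 62 x min/1%/5% [88. 88. 90.] y -88.0 34.0
top z 200 342 x min/1%/5% [86. 87. 88.] y -127.0 63.0
scene z 80 183 x min/1%/5% [104. 104. 106.] y -75.0 27.0
scene z 100 171 x min/1%/5% [ 99. 100. 102.] y -81.0 30.0
scene z 120 182 x min/1%/5% [ 98.  99. 100.] y -82.0 33.0
scene z 140 180 x min/1%/5% [94. 95. 96.] y -83.0 37.0
scene z 160 254 x min/1%/5% [91. 92. 94.] y -87.0 38.0
scene z 180 212 x min/1%/5% [88. 89. 91.] y -90.0 40.0
scene z 200 404 x min/1%/5% [84. 86. 88.] y -126.0 67.0
```

```bash
cat >> h.py <<'E'
from scipy.spatial.transform import Rotation as Ro
def Rt(th): 
    Z=np.array([0,0,1.]);x=-Y;z=np.sin(th)*X-np.cos(th)*Z;return Ro.from_matrix(np.stack([x,np.cross(z,x),z],1))
E
python3 - <<'E'
from h import *
R=Ro.from_quat([0.97824,-0.20748,0,0]);t=T(58,51,80)
print(R.inv().apply(t-np.array([253.56,571.23,231.31])),(R.inv()*Rt(.3)).as_rotvec())
E
```

```text
[556.56620187 264.50119745 151.31      ] [0.27381234 0.15193943 1.00532116]
```

```bash
R="428 203 80 0.274 0.152 1.005"; python3 -m jog '428 203 80 0.274 0.152 1.005; 428 203 80 0.274 0.152 1.005; 428 203 80 0.274 0.152 1.005; 428 203 80 0.274 0.152 1.005; 428 203 80 0.274 0.152 1.005; 428 203 80 0.274 0.152 1.005; 428 203 80 0.274 0.152 1.005; 428 203 80 0.274 0.152 1.005; 428 203 80 0.274 0.152 1.005; 428 203 80 0.274 0.152 1.005' 0
python3 - <<'E'
from h import *
s=arm.read_state();t=T(58,51,72);R=Ro.from_quat(s["ee_rot"])
print(s["position"],s["contact_force"],s["joints"].round(2),(R.inv()*Rt(.3)).as_rotvec().round(3),R.inv().apply(t-s["position"]).round(1))
E
```

```text
clock: 1.1
position: [563.1, 209.1, 150.1]
ee_rot: [0.746, -0.649, 0.098, -0.112]
contact_force: [-0.6, 0.4, -0.5]
gripper_width: -0.2
grasp_force: 0.0
[563.12605173 209.05332106 150.13983399] [-0.60390157  0.36232396 -0.48742528] [ 0.69  0.29 -0.5   0.31 -0.54 -0.8 ] [ 0.002 -0.001 -0.002] [117.  -50.   97.2]
```

```bash
python3 -m jog '40 -17 30 0 0 0; 80 -34 60 0 0 0; 117 -50 97 0 0 0; 117 -50 97 0 0 0; 117 -50 97 0 0 0'
cat > st.py <<'E'
from h import *
s=arm.read_state();p=s["position"]-C
print("tidy xyz",np.round([p@X,p@Y,p[2]],2),"F",s["contact_force"].round(2),"tq",s["wrist_torque"].round(2),"clk",s["clock"],"q",s["joints"].round(2))
E
python3 st.py
```

```text
clock: 1.6
position: [654.2, 105.0, 71.2]
ee_rot: [0.746, -0.65, 0.097, -0.111]
contact_force: [-1.0, 0.1, 0.4]
gripper_width: -0.3
grasp_force: 0.0
tidy xyz [57.6  52.51 71.19] F [-1.03  0.09  0.38] tq [-0.1   0.6   0.01] clk 1.6 q [ 0.44  0.48 -0.41  0.22 -0.41 -0.49]
```

```bash
python3 -m jog '0 2 7 0 0 0; 0 4 13.4 0 0 0; 0 4 13.4 0 0 0' | grep -E "force|pos"
python3 -m jog '0 0.6 1.9 0 0 0; 0 0.6 1.9 0 0 0' | grep -E "contact|pos"
python3 -m jog '0 0.3 0.95 0 0 0; 0 0.3 0.95 0 0 0' | grep -E "contact|pos"
python3 -m jog '0 0.3 0.95 0 0 0; 0 0.3 0.95 0 0 0' | grep -E "contact|pos"
```

```text
position: [653.3, 107.7, 58.9]
contact_force: [0.4, -0.0, -1.3]
grasp_force: 0.0
position: [654.3, 107.5, 57.8]
contact_force: [0.2, -0.1, -0.3]
position: [654.6, 107.0, 56.6]
contact_force: [0.4, -0.7, 0.8]
position: [654.4, 106.8, 55.4]
contact_force: [-0.8, -0.6, 0.4]
```

```bash
for i in 1 2 3; do :; done
python3 -m jog '0 0.3 0.95 0 0 0; 0 0.3 0.95 0 0 0' | grep -E "contact|pos"
python3 -m jog '0 0.3 0.95 0 0 0; 0 0.3 0.95 0 0 0' | grep -E "contact|pos"
python3 -m jog '0 0.3 0.95 0 0 0; 0 0.3 0.95 0 0 0' | grep -E "contact|pos"
```

```text
position: [654.4, 106.8, 54.3]
contact_force: [-0.7, 0.7, -0.2]
position: [654.4, 106.8, 53.3]
contact_force: [-0.0, -0.3, -0.3]
position: [654.4, 106.8, 52.3]
contact_force: [1.1, 1.1, 0.6]
```

```bash
python3 -m jog '0 0.3 0.95 0 0 0; 0 0.3 0.95 0 0 0' | grep -E "contact|pos"
python3 -m jog '0 0.3 0.95 0 0 0; 0 0.3 0.95 0 0 0' | grep -E "contact|pos"
python3 -m jog '0 0.3 0.95 0 0 0; 0 0.3 0.95 0 0 0' | grep -E "contact|pos";python3 st.py
```

```text
position: [654.6, 106.9, 51.9]
contact_force: [-1.8, -0.9, 3.3]
position: [654.7, 106.9, 51.7]
contact_force: [-3.5, 0.1, 6.0]
position: [654.8, 106.9, 51.5]
contact_force: [-6.1, -1.0, 12.1]
tidy xyz [58.38 54.33 51.55] F [-6.1  -0.98 12.14] tq [-0.13  1.43 -0.01] clk 3.7 q [ 0.44  0.51 -0.44  0.26 -0.34 -0.53]
```

```bash
python3 -m jog '0 -1.8 -6 0 0 0; 18 -1.8 -6 0 0 0; 18 -1.8 -6 0 0 0; 18 -0.9 -3 0 0 0; 18 -0.35 -1.15 0 0 0; 18 -0.35 -1.15 0 0 0' | grep -E "contact|pos"; python3 st.py
```

```text
position: [657.3, 89.2, 51.7]
contact_force: [-2.8, -2.0, 6.3]
tidy xyz [58.46 36.44 51.7 ] F [-2.76 -2.01  6.26] tq [-0.56  0.72 -0.11] clk 4.3 q [ 0.41  0.51 -0.43  0.23 -0.35 -0.47]
```

```bash
python3 -m jog '0 -1.5 -5 0 0 0; 17 -1.5 -5 0 0 0; 17 -1.5 -5 0 0 0; 17 -0.6 -2 0 0 0; 17 0 0 0 0 0; 17 0 0 0 0 0' | grep -E "contact|pos"; python3 st.py
```

```text
position: [659.6, 72.6, 51.7]
contact_force: [-2.0, -2.3, 7.7]
tidy xyz [58.38 19.68 51.71] F [-2.01 -2.35  7.73] tq [-0.4   0.82 -0.03] clk 4.9 q [ 0.38  0.51 -0.42  0.2  -0.36 -0.42]
```

```bash
python3 -m jog '0 -1.5 -5 0 0 0; 17 -1.5 -5 0 0 0; 17 -1.5 -5 0 0 0; 17 -0.6 -2 0 0 0; 17 0 0 0 0 0; 17 0 0 0 0 0' >/dev/null; python3 st.py
```

```text
tidy xyz [58.44  2.7  51.44] F [-3.03 -0.38  5.64] tq [-0.3   0.74 -0.06] clk 5.5 q [ 0.35  0.51 -0.41  0.18 -0.36 -0.37]
```

```bash
python3 -m jog '0 -1.5 -5 0 0 0; 17 -1.5 -5 0 0 0; 17 -1.5 -5 0 0 0; 17 -0.6 -2 0 0 0; 17 0 0 0 0 0; 17 0 0 0 0 0' >/dev/null; python3 st.py
```

```text
tidy xyz [ 58.21 -14.28  50.3 ] F [-0.99 -0.82  0.84] tq [-0.2   0.47 -0.02] clk 6.1 q [ 0.32  0.51 -0.39  0.15 -0.37 -0.31]
```

It yields at y≈-14: 0.8 N at z 50.3, against about 6 N on the rigid slats. I'll press on from here.

```bash
python3 -m jog '0 0.3 1 0 0 0; 0 0.6 2 0 0 0; 0 0.9 3 0 0 0; 0 1.2 4 0 0 0; 0 1.2 4 0 0 0' >/dev/null; python3 st.py
```

```text
tidy xyz [ 58.26 -14.48  46.51] F [-1.92  0.98  2.3 ] tq [0.23 0.63 0.07] clk 6.6 q [ 0.32  0.52 -0.4   0.15 -0.36 -0.32]
```

```bash
python3 -m jog '0 0.3 1 0 0 0; 0 0.6 2 0 0 0; 0 0.6 2 0 0 0' >/dev/null; python3 st.py
```

```text
tidy xyz [ 58.4  -14.49  45.13] F [-2.59  1.86  6.36] tq [0.43 0.94 0.14] clk 6.9 q [ 0.32  0.52 -0.4   0.15 -0.36 -0.32]
```

```bash
python3 -m jog '0 0.3 1 0 0 0; 0 0.3 1 0 0 0' >/dev/null; python3 st.py
```

```text
tidy xyz [ 58.43 -14.51  44.31] F [-3.15  1.78  6.37] tq [0.45 1.   0.21] clk 7.1 q [ 0.32  0.52 -0.4   0.16 -0.35 -0.32]
```

```bash
python3 -m jog '0 0.3 1 0 0 0; 0 0.3 1 0 0 0' >/dev/null; python3 st.py
```

```text
tidy xyz [ 58.47 -14.51  43.41] F [-3.24  1.47  6.67] tq [0.46 1.   0.21] clk 7.3 q [ 0.32  0.52 -0.4   0.16 -0.35 -0.32]
```

Depth is 8.7 mm at about 7 N, so it's moving through the catch. The release should come near TCP z 42 to 41.

```bash
python3 -m jog '0 0.3 1 0 0 0; 0 0.45 1.5 0 0 0; 0 0.45 1.5 0 0 0' >/dev/null; python3 st.py
```

```text
tidy xyz [ 58.43 -14.5   41.92] F [-3.69  1.54  7.64] tq [0.48 1.13 0.15] clk 7.6 q [ 0.32  0.53 -0.41  0.16 -0.35 -0.32]
```

```bash
python3 -m jog '0 0.3 1 0 0 0; 0 0.3 1 0 0 0' >/dev/null; python3 st.py
python3 - <<'E'
from h import *
p,d=viewer.get_image("top");P=cloud("top",d)-C;x=P@X;y=P@Y;z=P[...,2]
k=(d>0)&(abs(y)<140)&(x<-90)&(x>-200)&(z>30)&(z<60)
print(k.sum(),x[k].min() if k.any() else None)
E
```

```text
tidy xyz [ 58.4  -14.52  40.81] F [-2.79  0.97  7.63] tq [0.46 1.1  0.17] clk 7.8 q [ 0.32  0.53 -0.41  0.16 -0.35 -0.32]
431 -135.40384192401896
```

```bash
python3 -m jog '0 -3 -10 0 0 0; 0 -9 -29 0 0 0; 0 -18 -58 0 0 0; 0 -18 -58 0 0 0; 0 -18 -58 0 0 0' >/dev/null; python3 st.py
python3 - <<'E'
from h import *
p,d=viewer.get_image("top");P=cloud("top",d)-C;x=P@X;y=P@Y;z=P[...,2]
cv2.imwrite("pics/t2.png",cv2.resize(p[120:260,100:300],(800,560),interpolation=cv2.INTER_CUBIC))
k=(d>0)&(abs(y)<140)&(x<-92)&(x>-200)&(z>38)&(z<55)
print(k.sum(),np.percentile(x[k],[1,5,50,95]),np.median(z[k]))
s=arm.read_state();R=Ro.from_quat(s["ee_rot"])
for t in(T(-115,-5,100),):print(R.inv().apply(t-s["position"]).round(1),(R.inv()*Rt(0)).as_rotvec().round(3))
E
```

```text
tidy xyz [ 58.2  -14.84 101.13] F [-0.32 -0.04  0.42] tq [-0.12  0.64 -0.03] clk 8.35 q [ 0.32  0.45 -0.34  0.11 -0.49 -0.28]
389 [-148.5894931  -148.33551581 -143.89197731 -138.94898303] 45.2467599979442
[ -9.9 164.8 -50.8] [-0.299  0.    -0.   ]
```

View pics/t2.png

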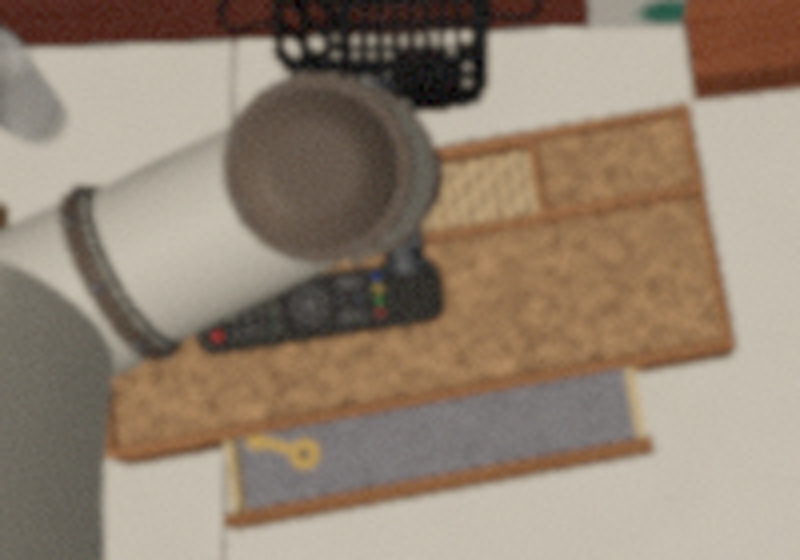

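Drawer sprung out with the panel at x≈-144, and a key lies at its left, crop pixel (290,450). The middle is clear.

```bash
python3 -m jog '-10 50 -16 -0.1 0 0; -10 95 -30 -0.2 0 0; -10 140 -44 -0.299 0 0; -10 165 -51 -0.299 0 0; -10 165 -51 -0.299 0 0; -10 165 -51 -0.299 0 0' >/dev/null; python3 st.py
python3 - <<'E'
from h import *
s=arm.read_state();R=Ro.from_quat(s["ee_rot"])
for t in(T(-116,-5,29),):print(R.inv().apply(t-s["position"]).round(1),(R.inv()*Rt(0)).as_rotvec().round(3))
E
```

```text
tidy xyz [-115.08   -4.99   99.76] F [ 0.56 -0.02  0.6 ] tq [-0.01 -0.01 -0.01] clk 9.0 q [ 0.38  0.31 -0.49  0.   -0.77 -0.24]
[-0.   0.9 70.8] [ 0.    -0.001  0.001]
```

```bash
python3 -m jog '0 1 25 0 0 0; 0 1 45 0 0 0; 0 1 60 0 0 0; 0 1 70 0 0 0; 0 1 70 0 0 0; 0 1 70 0 0 0' >/dev/null; python3 st.py
python3 -m jog '0 5 0 0 0 0; 0 10 0 0 0 0; 0 15 0 0 0 0; 0 20 0 0 0 0;0 24 0 0 0 0; 0 28 0 0 0 0; 0 28 0 0 0 0' >/dev/null; python3 st.py
```

```text
tidy xyz [-114.75   -4.78   30.36] F [-0.41  0.09  0.11] tq [-0.01 -0.02 -0.03] clk 9.6 q [ 0.38  0.42 -0.56  0.   -0.59 -0.24]
tidy xyz [-144.3    -4.86   30.37] F [-0.06 -0.06  0.08] tq [-0.01  0.03 -0.  ] clk 10.3 q [ 0.4   0.38 -0.63  0.   -0.56 -0.26]
```

```bash
python3 -m jog '0 4 0 0 0 0; 0 8 0 0 0 0; 0 9 0 0 0 0; 0 9 0 0 0 0' >/dev/null; python3 st.py
python3 -m jog '0 1 0 0 0 0; 0 2 0 0 0 0; 0 3 0 0 0 0; 0 3 0 0 0 0' >/dev/null; python3 st.py
```

```text
tidy xyz [-153.     -4.88   30.19] F [-0.06  0.54  0.09] tq [-0.04  0.03  0.04] clk 10.7 q [ 0.4   0.37 -0.65  0.   -0.55 -0.26]
tidy xyz [-155.58   -4.83   30.28] F [ 0.31  0.13 -0.63] tq [ 0.02 -0.09  0.03] clk 11.1 q [ 0.4   0.37 -0.66  0.   -0.55 -0.26]
```

```bash
python3 -m jog '0 1 0 0 0 0; 0 2 0 0 0 0; 0 3 0 0 0 0; 0 3 0 0 0 0' >/dev/null; python3 st.py
```

```text
tidy xyz [-155.73   -4.37   30.83] F [ 5.71 -1.5  -4.65] tq [-0.29 -1.76 -0.02] clk 11.5 q [ 0.4   0.36 -0.66  0.   -0.54 -0.27]
```

The stop is reached: 6 N, with the TCP where the geometry puts it. Now I'll back off, lift and check.

```bash
python3 -m jog '0 -5 0 0 0 0; 0 -12 0 0 0 0; 0 -12 -8 0 0 0; 0 -12 -40 0 0 0; 0 -12 -80 0 0 0; 0 -12 -120 0 0 0; 0 -12 -150 0 0 0; 0 -12 -150 0 0 0; 0 -12 -150 0 0 0' >/dev/null; python3 st.py
python3 - <<'E'
from h import *
p,d=viewer.get_image("scene");cv2.imwrite("pics/s3.png",cv2.resize(p,(800,600)))
P=cloud("scene",d)-C;x=P@X;y=P@Y;z=P[...,2]
k=(d>0)&(abs(y)<150)&(x<-150)&(x>-200)&(z>41)&(z<50)
print(k.sum(),np.percentile(x[k],[2,50,98]) if k.any() else 0)
E
```

```text
tidy xyz [-147.01   -4.73  181.07] F [ 0.45 -0.37 -0.22] tq [-0.05  0.03 -0.01] clk 12.4 q [ 0.4   0.15 -0.46 -0.   -0.96 -0.26]
519 [-179.96394124 -175.44776768 -169.98933504]
```

View pics/s3.png

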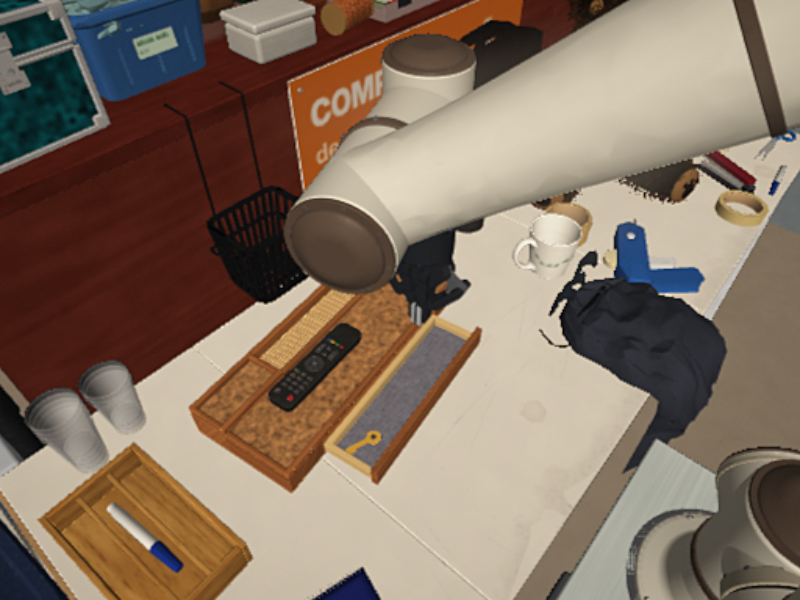

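The drawer is fully open: the panel is centred at x=-175, which is a 90 mm opening. The remote at (315,367) and the mug at (550,245) haven't moved, and the gripper is clear of everything.

```bash
python3 -c "
from bench import arm
print(arm.job_done())"
```

```text
the job is handed in; nothing more can be done
None
```

The hidden drawer is fully open (about 90 mm) with a forgotten key inside, the remote and mug were not moved, the hardest push on the tidy was about 14 N (limit 35 N), and I handed the job in at about 12.5 s; no verdict was returned.

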